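Square up a wet drawer box, gently

ROBOT

A 7-joint arm with a two-finger parallel gripper is mounted at the origin on a cart in front of the work surface, level with it; the furniture and walls round the work are solid. World frame = base frame: x ahead of the robot, y to its left, z up, the work surface at z = 0. Lengths are in mm, angles in rad, forces in N, time in s.
With the tool pointing down it reaches from about 400 to 850 mm from the base axis. Payload 4.5 kg.
Tool frame: the origin (TCP) lies on the centre line of the jaws, within the pads' length; the fingertips stand 8 mm ahead of it and the grasp point (between the pads) lies 11 mm behind it; z points along the fingers, y is the line along which they close (so a half turn about z gives the same grasp; the last joint's range is limited). The gripper opens to 85 mm and grips with 20 to 120 N. Pads are 22 mm wide; open, the fingers measure 114 mm over their backs; the gripper's body (76 mm by 85 mm) begins 54 mm behind the grasp point. The pads swing forward as they close: fully open they stand 13 mm farther back than shut.
Start: joints at [-1.29, 0.689, -0.195, 1.565, 0.157, 0.902, -0.215], TCP at [152.667, 606.091, 239.317] pointing down, gripper open.
Joint ranges: [-3.01, 3.01], [-0.46, 2.08], [-1.47, 1.51], [0.13, 2.56], [-1, 4.14], [0.04, 2.09], [-2.66, 2.66]. Speed limits (rad/s): [2.57, 2.57, 3.14, 3.14, 3.14, 3.14, 3.14].

INTERFACE

Orientations are given as a rotation vector (axis times angle).
In Python, from workcell import sensors, read_camera, workorder, models gives the robot as it stands.
- The arm moves only by the shell command python3 -m pendant 'ROWS'. ROWS is JSON, a list of rows, each an object with "jaw": the opening, from -1 (shut) to 1 (fully open); "linear": the shift along the tool's x, y, z each as a share of 0.2 m, from -1 to 1, a list of three; "angular": the turn, a rotation vector about the tool's x, y, z each as a share of pi rad, from -1 to 1, a list of three. A call has exactly 10 rows; each row is the pose to reach, as a shift and turn from the pose commanded when the call began, along the tool's axes at that moment, turning the shorter way round; what a row does not reach only later rows make up. A row lasts 1/8 s, in which the tool goes at most 62.5 mm and 10.7 degrees, less where a joint would pass 70% of its speed; a pose out of reach is approached as far as the arm can. A call with a number of a shift or a turn outside -1 to 1 is refused whole. A call with a gripper value outside its range is refused whole. The fingers move at their own pace and stop on an object; the grip force is fixed at half the most. Time passes only in rows, so rows that repeat a pose let the fingers close, or fill a call up. It gives the time, the measured TCP pose, the force, the opening and the grip force at its end, in the units of the state.
- sensors.get_obs(): the state, without advancing time (a new reading comes with each control period).
- read_camera(name): name is "scene" or "top" or "wrist"; returns a dict with "frame" (384x512x3 uint8, red, green, blue), "vfov" (degrees; the focal length in pixels is half the picture's height over the tangent of half this angle, whatever the lens; pixels are square), "cx", "cy" (the principal point, pixels), "origin" and "attitude" of the camera in the world. Camera axes: x right, y up, looking along -z (the intrinsics and any distortion apply to the point x, -y, -z); pixel columns grow to the right and rows downward; lengths in mm; the calibration is good to about 2 mm. The wrist camera is an equidistant fisheye: a pixel r from the principal point sees the ray r / f radians off the axis. A picture is of the moment at which its call begins. There is no depth.
- workorder.finish_job(): hands the job in; it is judged then, once.
Trained networks look in a picture, given as the dict that the camera call returned (one of the last four; its "shot" number tells which), for a name from the list of things; names that differ only in an ending like _2 or _b are one class to them, and where a whole thing is asked for, a point or a joint stands for the part that bears it (a point fixed in the world has none). Each returns a list of dicts, best first, with "p" (0 to 1); they miss things now and then, are a little off and sometimes report something else, mostly with a low value. They report only what shows in the picture. A call takes as long as a camera call.
- models.look_for(name, picture): "at" ([x, y, z] in mm, in the coordinates of the camera as it stood for that picture, good to about 4 mm: the middle of the surface that is visible of it).
- models.pinpoint(name, picture): "at" ([x, y, z] in mm, in the coordinates of the camera as it stood for that picture, good to about 4 mm: a listed point, or the origin of a listed thing).
The state is a dict: "clock": time; "joints": joint angles; "dq": joint speeds; "tau": joint torques, N m; "ee_pos": TCP position; "tool_rot": TCP orientation; "ft_force": force on the tool from outside, world axes, zero at the start; "ft_torque": the same for the moment, N m; "grip_width": opening from 0.0 (shut) to 1.0 (fully open); "finger_force": force on a finger pad.
Only numpy, scipy, OpenCV 4.12 (cv2) and the standard library are available. Lean on these libraries where they do the work, as an engineer would, in place of code of your own. Each camera call takes 0.05 s, during which the arm holds its last target. There are 200 camera calls.

TASK

The small wooden drawer box has just been glued and the glue is still wet: slide it along the worktop, never lifting or tipping it, past the things standing in the way and fully home into the corner of the wooden squaring fence, its long side flush against the long fence and its short side flush against the short fence. Then hang the steel saddle hook over the long fence and the drawer wall beside it, both together between its legs, about the middle of the drawer and fully down, and let go. Be gentle: neither the gripper nor the hook may ever press on the drawer with more than 15 N, and everything else stays where it stands.

Things in the scene. Friction and masses are not known exactly. Their poses are not given: they have to be found in the camera images.
- drawer_centre (a point): centre (25 mm above the worktop) of the loose, open-topped pale wooden drawer box: 100 mm along its x, 140 along its y, 50 high. Walls 8 mm, floor 6 mm thick: inside 84 x 124 mm, 44 deep, empty. 0.25 to 0.5 kg. At yaw 0 its long sides run along world y. It can be pushed from outside, or from inside against a wall; friction coefficient on the worktop up to about 1.
- squaring_corner: fixed rigid L of two wooden fences, 18 mm thick, 50 high like the drawer. Origin: inner corner on the worktop; z up. Long fence along its y from -18 to +160 mm, inner face x = 0, back face x = +18. Short fence along its -x from -6 to -130 mm, inner face y = 0 (8 mm high foot outside). The drawer belongs at x < 0, y > 0: home, its centre is at x -50, y +70 mm, its y along this y.
- hook_post (a point): centre of the dark wooden post (20 x 20 mm, 38 high) on the loose steel saddle hook (0.12 kg), an upside-down U standing on its legs at the start. Bridge 44 mm along its x, 40 along its y, 4 thick, its top 19 mm below this point; two legs, 4 mm thick, 30 long, at its x ends, 36 mm apart inside. Leg ends 53 mm below this point. Hung on fence and drawer wall, this point is 73 mm up.
- screw_box: carton, about 66 mm along its x, 105 mm along its y, 51 mm high, loose; origin at the centre of its underside. It and the block plane stand on the far and the near side of a gap, either way round, between drawer and corner, their lengths about along world y; not to be moved.
- block_plane: metal block plane, 52 mm along its x, 160 mm along its y, 52 mm high, loose; origin at the centre of its underside. Stands at the other side of the gap from the carton; not to be moved.
- mug: white mug, 78 mm across with a handle, 93 mm high, loose, beyond the drawer; origin on its underside, between cup and handle. Not to be moved.
- tape_measure: tape measure, 38 mm along its x, 84 mm along its y, 68 mm high, loose, near the robot; origin at the centre of its underside. Not to be moved.

How it is judged:
By the outcome, as a careful person would: the job done as asked, in the order asked, and still so for the second after the job is handed in, with the robot touching nothing.
It also fails if it takes over 72 s, if anything falls off the work surface, if the arm or the gripper's body presses on something with over 40 N, if the wrist force passes 120 N, or if a joint passes its speed limit or range.

## Working session

There is one attempt and no reset: what is moved stays moved. The work goes in short steps, Python scripts to look and compute and a shell command to move; the robot and the scene stay as the last step left them, time stands still between calls to the robot, and variables do not carry over. Pictures are saved under pics/ and viewed, at most 10 in all, crops included, and the job is handed in when it is done.

```bash
ls; mkdir -p pics; cat > h.py <<'E'
import numpy as np, cv2, json
from scipy.spatial.transform import Rotation as R
from workcell import sensors, read_camera, workorder, models
def att(p):
    a=np.array(p["attitude"],float)
    if a.shape==(3,3): return a
    return R.from_rotvec(a).as_matrix() if a.size==3 else R.from_quat(a).as_matrix()
def world(p,c): return np.array(p["origin"])+att(p)@np.array(c)
def save(p,n): cv2.imwrite("pics/"+n,p["frame"][:,:,::-1])
def ray(p,u,v):  # pinhole ray
    f=p["frame"].shape[0]/2/np.tan(np.radians(p["vfov"])/2)
    return att(p)@np.array([(u-p["cx"])/f,-(v-p["cy"])/f,-1])
def atz(p,u,v,z):
    d=ray(p,u,v);o=np.array(p["origin"]);return o+d*(z-o[2])/d[2]
def proj(p,w):
    f=p["frame"].shape[0]/2/np.tan(np.radians(p["vfov"])/2)
    c=att(p).T@(np.array(w)-np.array(p["origin"]));return p["cx"]+f*c[0]/-c[2],p["cy"]-f*c[1]/-c[2]
E
python3 - <<'E'
from h import *
s=sensors.get_obs();print(s)
for n in("scene","top","wrist"):
    p=read_camera(n);save(p,n+"0.png");print(n,{k:v for k,v in p.items() if k!="frame"})
    for t in "drawer_centre squaring_corner hook_post screw_box block_plane mug tape_measure".split():
        for d in models.pinpoint(t,p)[:2]: print(t,world(p,d["at"]).round(0),{k:v for k,v in d.items() if k!="at"})
E
```

```text
pics
{'clock': 0.0, 'joints': array([-1.29019577,  0.69002447, -0.19450205,  1.56636454,  0.15729087,
        0.90251525, -0.21512319]), 'dq': array([-0.00025737,  0.00103282, -0.00099032,  0.00128878,  0.00073758,
       -0.00058971,  0.0007368 ]), 'tau': array([ 4.73784348e-04, -5.39608526e+01, -1.26628283e+00, -1.58540654e+01,
        9.14634409e-03,  9.31194430e-03,  9.19783332e-06]), 'ee_pos': array([152.58341853, 605.41341174, 238.45301525]), 'tool_rot': array([-3.86601866e-01, -3.11761444e+00,  3.01364824e-03]), 'ft_force': array([-0.50641123, -0.34902027,  0.72014769]), 'ft_torque': array([ 0.02306419, -0.01885063,  0.03282154]), 'finger_force': 0.0, 'grip_width': 0.9976951983401438}
scene {'vfov': 43.615240637276464, 'cx': 246.66101577398325, 'cy': 191.27856453042966, 'origin': array([-191.02691559, -720.01260398,  774.6307584 ]), 'attitude': array([ 0.92651963, -0.38940205, -0.74816778]), 'shot': 1}
drawer_centre [549. 361.  27.] {'p': 0.63}
drawer_centre [ 656. -256.    6.] {'p': 0.2}
squaring_corner [ 657. -254.    4.] {'p': 0.76}
squaring_corner [417. 122.   7.] {'p': 0.
[... 341 characters left out ...]
84358083744, 'cx': 261.0374247544072, 'cy': 193.93536838785894, 'origin': array([ 367.3153761 ,   21.89512196, 1217.94312572]), 'attitude': array([ 0.12371136, -0.13342049, -1.59627385]), 'shot': 2}
drawer_centre [547. 364.  24.] {'p': 0.62}
squaring_corner [ 660. -258.   -5.] {'p': 0.75}
screw_box [668. 120.  -2.] {'p': 0.59}
block_plane [549. 364.  26.] {'p': 0.38}
mug [713. 310.   0.] {'p': 0.83}
tape_measure [401. -67.  -0.] {'p': 0.5}
wrist {'vfov': 65.70646984690485, 'cx': 258.8411171436835, 'cy': 189.2251464168725, 'origin': array([ 77.79646517, 626.24542637, 373.88833455]), 'attitude': array([-0.25820098, -0.20081716,  1.31233569]), 'shot': 3}
tape_measure [404. -71.   1.] {'p': 0.6}
```

View pics/top0.png

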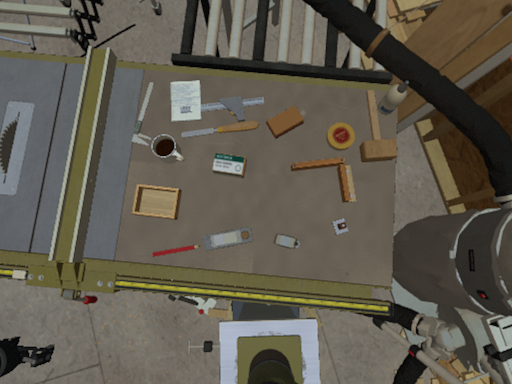

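View pics/scene0.png

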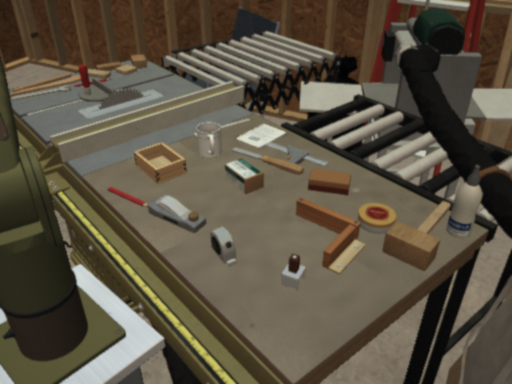

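The top view shows the drawer (157,202), carton (229,163), plane (228,239), mug (165,147), tape measure (287,241) and hook (340,227). The L-fence corner is near (345,163), with its long leg running left (+y) and its short leg running towards the robot. The gap between carton and plane is about 190 mm.

```bash
cat >> h.py <<'E'
# commanded pose bookkeeping; yaw = angle of tool y from world y (tool down)
def Rt(yaw): return R.from_euler('z',yaw)*R.from_matrix(np.array([[-1,0,0],[0,1,0],[0,0,-1.]]))
def cur(): d=json.load(open("cmd.json"));return np.array(d["p"]),R.from_rotvec(d["r"])
def plan(x,y,z,yaw=None,dry=False):
    p,r=cur(); t=Rt(yaw) if yaw is not None else r
    l=(r.inv().apply(np.array([x,y,z])-p)/200).round(4); a=((r.inv()*t).as_rotvec()/np.pi).round(4)
    if not dry: json.dump(dict(p=(p+r.apply(l*200)).tolist(),r=(r*R.from_rotvec(a*np.pi)).as_rotvec().tolist()),open("cmd.json","w"))
    print("linear",l.tolist(),"angular",a.tolist())
def st():
    s=sensors.get_obs();r=R.from_rotvec(s["tool_rot"]);y=r.as_matrix()[:,1]
    print("t",round(s["clock"],2),"p",s["ee_pos"].round(1),"yaw",round(float(np.arctan2(-y[0],y[1])),3),"F",s["ft_force"].round(1),"grip",round(s["grip_width"],2),"tilt",r.as_matrix()[:2,2].round(3))
E
python3 - <<'E'
from h import *
json.dump(dict(p=[152.667,606.091,239.317],r=sensors.get_obs()["tool_rot"].tolist()),open("cmd.json","w"))
st(); plan(350,500,280,0); plan(540,363,270,0)
E
```

```text
t 1.2 p [152.7 606.1 239.3] yaw -0.247 F [ 0.1 -0.3 -0.4] grip 1.0 tilt [-0.  0.]
linear [-1.0864, -0.2733, -0.2035] angular [0.0, -0.0, -0.0786]
linear [-0.9499, -0.6851, 0.05] angular [0.0, -0.0, 0.0]
```

```bash
python3 - <<'E'
from h import *
json.dump(dict(p=[152.667,606.091,239.317],r=sensors.get_obs()["tool_rot"].tolist()),open("cmd.json","w"))
plan(345,480,280,0); plan(540,363,270,0)
E
```

```text
linear [-1.0865, -0.3764, -0.2035] angular [0.0, -0.0, -0.0786]
linear [-0.975, -0.5851, 0.05] angular [0.0, -0.0, 0.0]
```

```bash
python3 - <<'E'
from h import *
json.dump(dict(p=[152.667,606.091,239.317],r=sensors.get_obs()["tool_rot"].tolist()),open("cmd.json","w"))
plan(325,490,280,0); plan(520,363,270,0)
E
python3 -m pendant '[{"jaw":1,"linear":[-0.2,-0.08,-0.04],"angular":[0,0,-0.02]},{"jaw":1,"linear":[-0.4,-0.15,-0.08],"angular":[0,0,-0.04]},{"jaw":1,"linear":[-0.6,-0.22,-0.12],"angular":[0,0,-0.06]},{"jaw":1,"linear":[-0.8,-0.3,-0.16],"angular":[0,0,-0.0786]},{"jaw":1,"linear":[-0.9778,-0.3541,-0.2035],"angular":[0,0,-0.0786]},{"jaw":1,"linear":[-0.9778,-0.3541,-0.2035],"angular":[0,0,-0.0786]},{"jaw":1,"linear":[-0.9778,-0.3541,-0.2035],"angular":[0,0,-0.0786]},{"jaw":1,"linear":[-0.9778,-0.3541,-0.2035],"angular":[0,0,-0.0786]},{"jaw":1,"linear":[-0.9778,-0.3541,-0.2035],"angular":[0,0,-0.0786]},{"jaw":1,"linear":[-0.9778,-0.3541,-0.2035],"angular":[0,0,-0.0786]}]'
```

```text
linear [-0.9774, -0.3523, -0.2035] angular [0.0, -0.0, -0.0786]
linear [-0.9749, -0.6351, 0.05] angular [0.0, -0.0, 0.0]
clock: 2.45
ee_pos: [324.4, 490.0, 279.9]
tool_rot: [0.002, -3.141, 0.0]
ft_force: [-0.1, -0.4, 1.1]
grip_width: 0.994
finger_force: 0.0
```

```bash
python3 -m pendant '[{"jaw":0.4,"linear":[-0.2,-0.14,0],"angular":[0,0,0]},{"jaw":0.4,"linear":[-0.4,-0.27,0],"angular":[0,0,0]},{"jaw":0.4,"linear":[-0.6,-0.4,0.02],"angular":[0,0,0]},{"jaw":0.4,"linear":[-0.8,-0.52,0.04],"angular":[0,0,0]},{"jaw":0.4,"linear":[-0.9749,-0.6351,0.05],"angular":[0,0,0]},{"jaw":0.4,"linear":[-0.9749,-0.6351,0.05],"angular":[0,0,0]},{"jaw":0.4,"linear":[-0.9749,-0.6351,0.05],"angular":[0,0,0]},{"jaw":0.4,"linear":[-0.9749,-0.6351,0.05],"angular":[0,0,0]},{"jaw":0.4,"linear":[-0.9749,-0.6351,0.05],"angular":[0,0,0]},{"jaw":0.4,"linear":[-0.9749,-0.6351,0.05],"angular":[0,0,0]}]'
cat >> h.py <<'E'
def wproj(p,w):
    f=192/np.tan(np.radians(p["vfov"])/2); c=att(p).T@(np.atleast_2d(w)-np.array(p["origin"])).T
    x,y,z=c[0],-c[1],-c[2]; h=np.hypot(x,y); th=np.arctan2(h,z)
    return np.c_[p["cx"]+f*th*x/h,p["cy"]+f*th*y/h]
def watz(p,u,v,z):
    f=192/np.tan(np.radians(p["vfov"])/2);dx,dy=u-p["cx"],v-p["cy"];r=np.hypot(dx,dy);th=r/f
    d=att(p)@np.array([np.sin(th)*dx/r,-np.sin(th)*dy/r,-np.cos(th)]);o=np.array(p["origin"]);return o+d*(z-o[2])/d[2]
def grab(n,f):
    p=read_camera(n);save(p,f+".png");np.save(f+".npy",p,allow_pickle=True);return p
def load(f): return np.load(f+".npy",allow_pickle=True).item()
E
python3 - <<'E'
from h import *
st();p=grab("wrist","w1")
for d in models.pinpoint("drawer_centre",p)[:1]: print(world(p,d["at"]).round(1),d["p"])
cv2.imwrite("pics/w1b.png",cv2.resize(p["frame"][:,:,::-1],(768,576)))
E
```

```text
clock: 3.7
ee_pos: [519.5, 363.2, 270.2]
tool_rot: [-0.002, 3.142, 0.0]
ft_force: [0.0, 0.1, -0.5]
grip_width: 0.7
finger_force: 0.0
t 3.7 p [519.5 363.2 270.2] yaw 0.001 F [ 0.   0.1 -0.5] grip 0.7 tilt [0. 0.]
[545.9 366.1  25.1] 0.78
```

View pics/w1b.png

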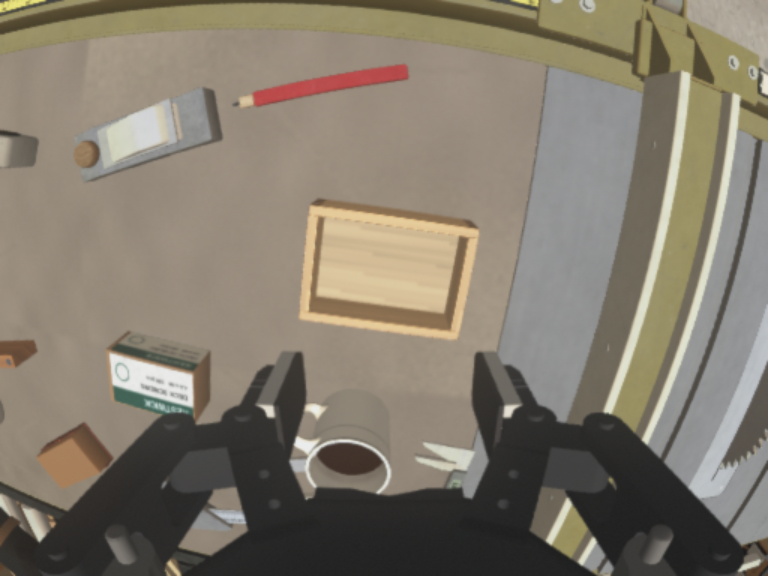

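Wrist view (768 px): the drawer's outer top corners are at about (313,203), (478,231), (457,338) and (301,320). The plane is at upper left and the carton at lower left, with the gap between them open.

```bash
python3 - <<'E'
from h import *
p=load("w1")
q=[watz(p,u/1.5,v/1.5,50) for u,v in [(313,203),(478,231),(457,338),(301,320)]]
for a in q: print(a.round(1))
print("c",np.mean(q,0).round(1)); 
for i,j in((0,1),(3,2),(0,3),(1,2)):
    d=q[j]-q[i];print(np.hypot(*d[:2]).round(1),np.degrees(np.arctan2(d[1],d[0])).round(1))
print("plane",[watz(p,u/1.5,v/1.5,z).round(0)[:2] for u,v,z in[(207,90,50),(219,137,50),(92,180,20),(76,145,20)]])
print("carton",[watz(p,u/1.5,v/1.5,51).round(0)[:2] for u,v in[(210,352),(127,333),(108,371),(172,418)]])
E
```

```text
[485.4 304.   50. ]
[508.3 438.   50. ]
[603.4 425.   50. ]
[586.5 288.8  50. ]
c [545.9 364.   50. ]
135.9 80.3
137.2 82.9
102.2 -8.6
96.0 -7.8
plane [array([387., 216.]), array([428., 226.]), array([454.,  68.]), array([416.,  49.])]
carton [array([620., 198.]), array([604., 107.]), array([649.,  70.]), array([700., 139.])]
```

```bash
python3 - <<'E'
from h import *
plan(546,364,80,-0.147); plan(546,364,20)
E
```

```text
linear [-0.13, 0.0049, 0.95] angular [0.0, -0.0, 0.0468]
linear [-0.0, -0.0001, 0.3] angular [0.0, 0.0, 0.0]
```

```bash
python3 -m pendant '[{"jaw":0.4,"linear":[-0.13,0.005,0.1],"angular":[0,0,0.0468]},{"jaw":0.4,"linear":[-0.13,0.005,0.3],"angular":[0,0,0.0468]},{"jaw":0.4,"linear":[-0.13,0.005,0.5],"angular":[0,0,0.0468]},{"jaw":0.4,"linear":[-0.13,0.005,0.7],"angular":[0,0,0.0468]},{"jaw":0.4,"linear":[-0.13,0.005,0.85],"angular":[0,0,0.0468]},{"jaw":0.4,"linear":[-0.13,0.005,0.95],"angular":[0,0,0.0468]},{"jaw":0.4,"linear":[-0.13,0.005,1.0],"angular":[0,0,0.0468]},{"jaw":0.4,"linear":[-0.13,0.005,1.0],"angular":[0,0,0.0468]},{"jaw":0.4,"linear":[-0.13,0.005,1.0],"angular":[0,0,0.0468]},{"jaw":0.4,"linear":[-0.13,0.005,1.0],"angular":[0,0,0.0468]}]'
python3 - <<'E'
from h import *
d=json.load(open("cmd.json"));d["p"]=[546,364,70];json.dump(d,open("cmd.json","w"))
st();p=grab("wrist","w2")
cv2.imwrite("pics/w2b.png",cv2.resize(p["frame"][:,:,::-1],(768,576)))
plan(546,364,21)
E
```

```text
clock: 5.05
ee_pos: [546.6, 364.1, 71.1]
tool_rot: [0.231, 3.132, 0.002]
ft_force: [0.9, 0.3, 0.7]
grip_width: 0.7
finger_force: 0.0
t 5.05 p [546.6 364.1  71.1] yaw -0.147 F [0.9 0.3 0.7] grip 0.7 tilt [0.002 0.001]
linear [-0.0, -0.0, 0.245] angular [0.0, 0.0, 0.0]
```

View pics/w2b.png

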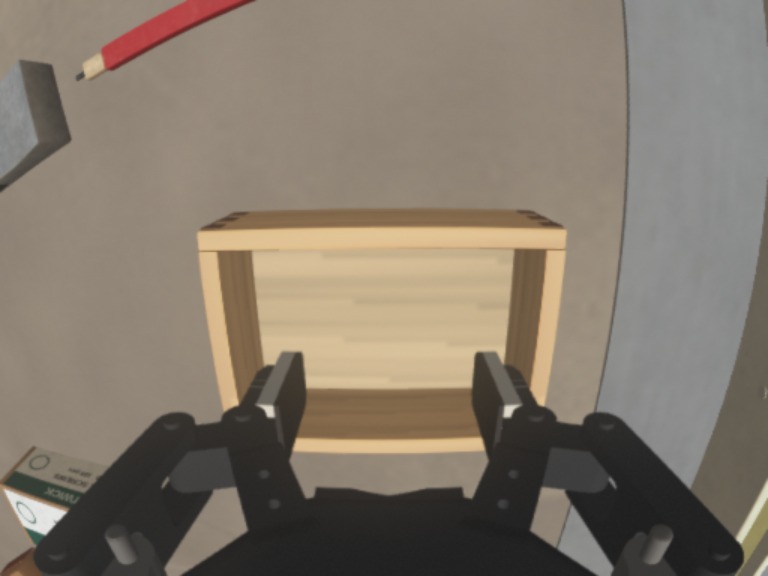

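```bash
python3 -m pendant '[{"jaw":0.4,"linear":[0,0,0.06],"angular":[0,0,0]},{"jaw":0.4,"linear":[0,0,0.12],"angular":[0,0,0]},{"jaw":0.4,"linear":[0,0,0.18],"angular":[0,0,0]},{"jaw":0.4,"linear":[0,0,0.22],"angular":[0,0,0]},{"jaw":0.4,"linear":[0,0,0.245],"angular":[0,0,0]},{"jaw":0.4,"linear":[0,0,0.245],"angular":[0,0,0]},{"jaw":0.4,"linear":[0,-0.015,0.245],"angular":[0,0,0]},{"jaw":0.4,"linear":[0,-0.03,0.245],"angular":[0,0,0]},{"jaw":0.4,"linear":[0,-0.045,0.245],"angular":[0,0,0]},{"jaw":0.4,"linear":[0,-0.06,0.245],"angular":[0,0,0]}]'
python3 - <<'E'
from h import *
p,r=cur();p=p+r.apply([0,-12,0]);print(p,r.apply([1,0,0]));d=json.load(open("cmd.json"));d["p"]=p.tolist();json.dump(d,open("cmd.json","w"));st()
E
```

```text
clock: 6.35
ee_pos: [544.3, 351.5, 21.2]
tool_rot: [0.231, 3.133, 0.0]
ft_force: [-0.5, -0.5, 0.1]
grip_width: 0.701
finger_force: 0.0
[544.24285763 352.13378085  20.99892558] [-9.89228235e-01  1.46381346e-01  2.49324708e-05]
t 6.35 p [544.3 351.5  21.2] yaw -0.147 F [-0.5 -0.5  0.1] grip 0.7 tilt [0. 0.]
```

```bash
python3 -m pendant '[{"jaw":0.4,"linear":[0,-0.015,0],"angular":[0,0,0]},{"jaw":0.4,"linear":[0,-0.03,0],"angular":[0,0,0]},{"jaw":0.4,"linear":[-0.005,-0.05,0],"angular":[0,0,0]},{"jaw":0.4,"linear":[-0.01,-0.1,0],"angular":[0,0,-0.005]},{"jaw":0.4,"linear":[-0.02,-0.18,0],"angular":[0,0,-0.013]},{"jaw":0.4,"linear":[-0.03,-0.28,0],"angular":[0,0,-0.02]},{"jaw":0.4,"linear":[-0.04,-0.39,0],"angular":[0,0,-0.028]},{"jaw":0.4,"linear":[-0.05,-0.5,0],"angular":[0,0,-0.036]},{"jaw":0.4,"linear":[-0.06,-0.6,0],"angular":[0,0,-0.042]},{"jaw":0.4,"linear":[-0.065,-0.68,0],"angular":[0,0,-0.0468]}]'
cat >> h.py <<'E'
def did(l,a=(0,0,0)):
    p,r=cur();json.dump(dict(p=(p+r.apply(np.array(l)*200)).tolist(),r=(r*R.from_rotvec(np.array(a)*np.pi)).as_rotvec().tolist()),open("cmd.json","w"));print("cmd",cur()[0].round(1));st()
E
python3 - <<'E'
from h import *
did([-.065,-.68,0],[0,0,-.0468])
p=grab("wrist","w3")
cv2.imwrite("pics/w3b.png",cv2.resize(p["frame"][:,:,::-1],(768,576)))
for t in("drawer_centre","squaring_corner"):
  for d in models.pinpoint(t,p)[:1]: print(t,world(p,d["at"]).round(1),d["p"])
E
```

```text
clock: 7.6
ee_pos: [537.2, 213.6, 21.0]
tool_rot: [0.0, -3.142, 0.0]
ft_force: [0.6, 1.4, -0.9]
grip_width: 0.7
finger_force: 0.9
cmd [537.2 215.7  21. ]
t 7.6 p [537.2 213.6  21. ] yaw 0.0 F [ 0.6  1.4 -0.9] grip 0.7 tilt [-0. -0.]
drawer_centre [540.8 236.6  24.6] 0.79
```

View pics/w3b.png

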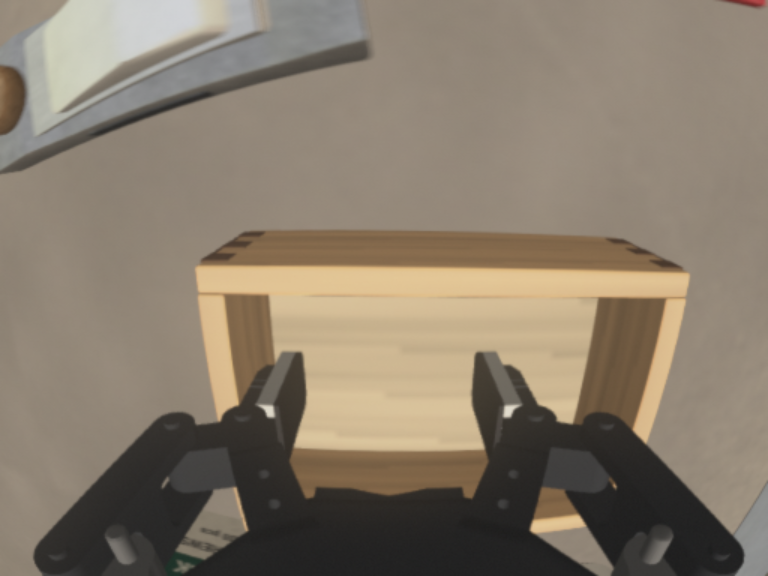

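The drawer followed squarely: front edge at rows 268 to 275, walls flush. The plane's near edge runs from (0,170) to (370,50) at upper left.

```bash
python3 - <<'E'
from h import *
p=load("w3")
for u,v in[(3,170),(100,133),(370,52)]: print([watz(p,u/1.5,v/1.5,z).round(0)[:2].tolist() for z in(0,30,50)])
print([watz(p,u/1.5,v/1.5,50).round(1).tolist() for u,v in[(198,268),(687,274)]])
q=grab("top","t1")
d=models.pinpoint("drawer_centre",q)[:1]+models.pinpoint("squaring_corner",q)[:1]
for e in d: print(world(q,e["at"]).round(1))
E
python3 - <<'E'
import cv2
im=cv2.imread("pics/t1.png")[120:260,180:380];cv2.imwrite("pics/t1c.png",cv2.resize(im,(800,560),interpolation=cv2.INTER_CUBIC))
E
```

```text
[[454.0, 37.0], [455.0, 72.0], [456.0, 95.0]]
[[446.0, 101.0], [449.0, 123.0], [451.0, 137.0]]
[[426.0, 209.0], [432.0, 210.0], [437.0, 211.0]]
[[488.8, 165.2, 50.0], [490.2, 301.8, 50.0]]
[ 659.5 -257.4   -2.7]
```

View pics/t1c.png

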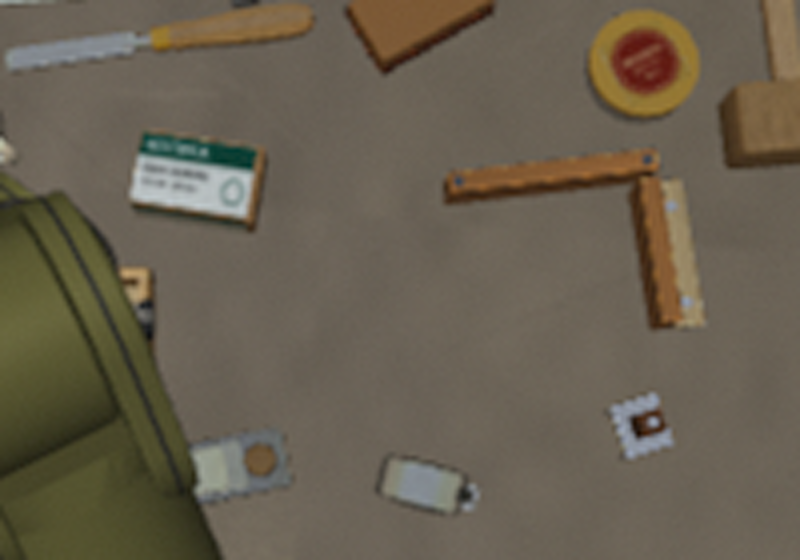

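```bash
python3 - <<'E'
from h import *
p=load("t1")
w=lambda u,v,z: atz(p,180+u/4-.4,120+v/4-.4,z)
a,b=w(459,181,50),w(648,159,50);d=a-b;print(a,b,"yaw",np.arctan2(-d[0],d[1]))
a,b=w(633,190,25),w(655,325,25);d=a-b;print(a,b,"yaw",np.arctan2(d[1],d[0]))
print("carton",w(130,210,0),w(253,230,0))
print("hook post top",w(652,420,72),"bridge",[w(u,v,34).round(0)[:2] for u,v in[(610,405),(656,394),(673,443),(627,458)]])
E
```

```text
[ 654.88992257 -102.75468051   50.        ] [ 669.30592668 -262.50286172   50.        ] yaw 0.08999827881045995
[ 648.86324194 -253.94078213   25.        ] [ 531.79989533 -264.95124214   25.        ] yaw 0.09377968207181346
carton [649.52727672 179.40310812   0.        ] [628.66225691  72.79489738   0.        ]
hook post top [ 448.67940307 -246.09763132   72.        ] bridge [array([ 465., -221.]), array([ 473., -260.]), array([ 432., -271.]), array([ 421., -232.])]
```

```bash
python3 -m pendant '[{"jaw":0.4,"linear":[0,-0.04,0],"angular":[0,0,0]},{"jaw":0.4,"linear":[0,-0.12,0],"angular":[0,0,0]},{"jaw":0.4,"linear":[0,-0.24,0],"angular":[0,0,0]},{"jaw":0.4,"linear":[0,-0.37,0],"angular":[0,0,0]},{"jaw":0.4,"linear":[0,-0.5,0],"angular":[0,0,0]},{"jaw":0.4,"linear":[0,-0.62,0],"angular":[0,0,0]},{"jaw":0.4,"linear":[0,-0.73,0],"angular":[0,0,0]},{"jaw":0.4,"linear":[0,-0.83,0],"angular":[0,0,0]},{"jaw":0.4,"linear":[0,-0.91,0],"angular":[0,0,0]},{"jaw":0.4,"linear":[0,-0.95,0],"angular":[0,0,0]}]'
python3 - <<'E'
from h import *
did([0,-.95,0])
p=grab("wrist","w4")
for t in("drawer_centre","squaring_corner","hook_post"):
  for d in models.pinpoint(t,p)[:1]: print(t,world(p,d["at"]).round(1),d["p"])
E
```

```text
clock: 9.15
ee_pos: [537.0, 23.9, 21.0]
tool_rot: [-0.002, -3.141, 0.001]
ft_force: [-0.5, 2.2, 1.1]
grip_width: 0.698
finger_force: 1.1
cmd [537.2  25.7  21. ]
t 9.15 p [537.   23.9  21. ] yaw -0.001 F [-0.5  2.2  1.1] grip 0.7 tilt [-0. -0.]
drawer_centre [537.5  45.7  23.4] 0.84
```

```bash
python3 -m pendant '[{"jaw":0.4,"linear":[0,-0.04,0],"angular":[0,0,0]},{"jaw":0.4,"linear":[0,-0.12,0],"angular":[0,0,-0.004]},{"jaw":0.4,"linear":[0,-0.24,0],"angular":[0,0,-0.008]},{"jaw":0.4,"linear":[0,-0.37,0],"angular":[0,0,-0.012]},{"jaw":0.4,"linear":[0,-0.5,0],"angular":[0,0,-0.016]},{"jaw":0.4,"linear":[0,-0.62,0],"angular":[0,0,-0.02]},{"jaw":0.4,"linear":[0,-0.72,0],"angular":[0,0,-0.024]},{"jaw":0.4,"linear":[0,-0.81,0],"angular":[0,0,-0.029]},{"jaw":0.4,"linear":[0,-0.87,0],"angular":[0,0,-0.029]},{"jaw":0.4,"linear":[0,-0.9,0],"angular":[0,0,-0.029]}]'
python3 - <<'E'
from h import *
did([0,-.9,0],[0,0,-.029])
p=grab("wrist","w5")
for t in("drawer_centre","squaring_corner","hook_post"):
  for d in models.pinpoint(t,p)[:1]: print(t,world(p,d["at"]).round(1),d["p"])
cv2.imwrite("pics/w5b.png",cv2.resize(p["frame"][:,:,::-1],(768,576)))
E
```

```text
clock: 10.6
ee_pos: [536.9, -155.6, 20.9]
tool_rot: [0.141, -3.138, -0.0]
ft_force: [-0.7, 2.7, 0.5]
grip_width: 0.701
finger_force: 1.4
cmd [ 537.2 -154.3   21. ]
t 10.6 p [ 536.9 -155.6   20.9] yaw 0.09 F [-0.7  2.7  0.5] grip 0.7 tilt [-0.  0.]
drawer_centre [ 533.8 -133.1   25.6] 0.79
squaring_corner [ 659.5 -255.    -2.3] 0.97
```

View pics/w5b.png

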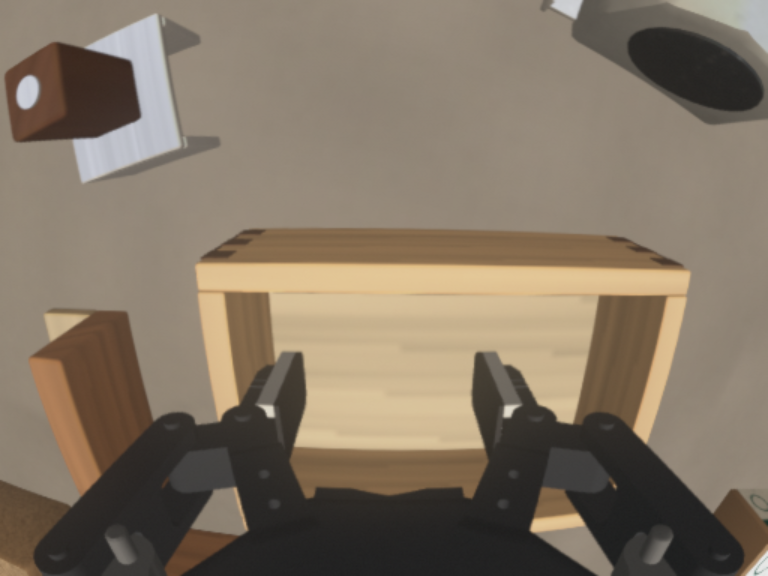

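```bash
python3 -m pendant '[{"jaw":0.4,"linear":[0,0.02,0],"angular":[0,0,0]},{"jaw":0.4,"linear":[-0.04,0.03,0],"angular":[0,0,0]},{"jaw":0.4,"linear":[-0.09,0.03,0],"angular":[0,0,0]},{"jaw":0.4,"linear":[-0.12,0.03,0],"angular":[0,0,0]},{"jaw":0.4,"linear":[-0.14,0.03,0],"angular":[0,0,0]},{"jaw":0.4,"linear":[-0.16,0.03,0],"angular":[0,0,0]},{"jaw":0.4,"linear":[-0.2,0.03,0],"angular":[0,0,0]},{"jaw":0.4,"linear":[-0.26,0.03,0],"angular":[0,0,0]},{"jaw":0.4,"linear":[-0.32,0.03,0],"angular":[0,0,0]},{"jaw":0.4,"linear":[-0.37,0.03,0],"angular":[0,0,0]}]'
python3 - <<'E'
from h import *
did([-.37,.03,0])
p=grab("wrist","w6")
for t in("drawer_centre","squaring_corner","hook_post"):
  for d in models.pinpoint(t,p)[:1]: print(t,world(p,d["at"]).round(1),d["p"])
cv2.imwrite("pics/w6b.png",cv2.resize(p["frame"][:,:,::-1],(768,576)))
E
```

```text
clock: 12.05
ee_pos: [611.5, -141.7, 20.9]
tool_rot: [-0.143, 3.138, 0.0]
ft_force: [-1.9, -0.1, 0.3]
grip_width: 0.701
finger_force: 1.0
cmd [ 610.4 -141.6   21. ]
t 12.05 p [ 611.5 -141.7   20.9] yaw 0.091 F [-1.9 -0.1  0.3] grip 0.7 tilt [0. 0.]
drawer_centre [ 579.2 -132.7   25.9] 0.69
squaring_corner [ 660.3 -252.1    1.6] 0.71
```

View pics/w6b.png

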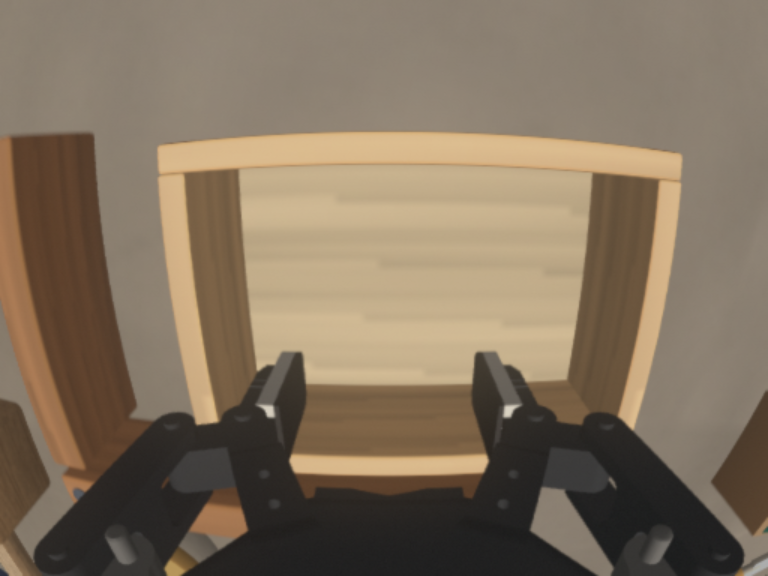

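```bash
python3 -m pendant '[{"jaw":0.4,"linear":[-0.02,0,0],"angular":[0,0,0]},{"jaw":0.4,"linear":[-0.04,0,0],"angular":[0,0,0]},{"jaw":0.4,"linear":[-0.055,0,0],"angular":[0,0,0]},{"jaw":0.4,"linear":[-0.06,0,0],"angular":[0,0,0]},{"jaw":0.4,"linear":[-0.065,0,0],"angular":[0,0,0]},{"jaw":0.4,"linear":[-0.07,0,0],"angular":[0,0,0]},{"jaw":0.4,"linear":[-0.074,0,0],"angular":[0,0,0]},{"jaw":0.4,"linear":[-0.078,0,0],"angular":[0,0,0]},{"jaw":0.4,"linear":[-0.081,0,0],"angular":[0,0,0]},{"jaw":0.4,"linear":[-0.081,0,0],"angular":[0,0,0]}]'; python3 -c "
from h import *
did([-.081,0,0])"
```

```text
clock: 13.5
ee_pos: [626.7, -140.4, 21.0]
tool_rot: [-0.143, 3.138, 0.0]
ft_force: [-1.9, -0.6, 1.2]
grip_width: 0.7
finger_force: 1.0
cmd [ 626.5 -140.1   21. ]
t 13.5 p [ 626.7 -140.4   21. ] yaw 0.091 F [-1.9 -0.6  1.2] grip 0.7 tilt [0. 0.]
```

```bash
python3 -m pendant '[{"jaw":0.4,"linear":[-0.002,0,0],"angular":[0,0,0]},{"jaw":0.4,"linear":[-0.004,0,0],"angular":[0,0,0]},{"jaw":0.4,"linear":[-0.006,0,0],"angular":[0,0,0]},{"jaw":0.4,"linear":[-0.006,0,0],"angular":[0,0,0]},{"jaw":0.4,"linear":[-0.006,0,0],"angular":[0,0,0]},{"jaw":0.4,"linear":[-0.006,0,0],"angular":[0,0,0]},{"jaw":0.4,"linear":[-0.006,0,0],"angular":[0,0,0]},{"jaw":0.4,"linear":[-0.006,0,0],"angular":[0,0,0]},{"jaw":0.4,"linear":[-0.006,0,0],"angular":[0,0,0]},{"jaw":0.4,"linear":[-0.006,0,0],"angular":[0,0,0]}]'; python3 -c "
from h import *
did([-.006,0,0])
p=grab('wrist','w7')
cv2.imwrite('pics/w7b.png',cv2.resize(p['frame'][:,:,::-1],(768,576)))"
```

```text
clock: 14.75
ee_pos: [627.9, -140.3, 21.0]
tool_rot: [-0.143, 3.138, 0.0]
ft_force: [-2.1, 0.2, -0.8]
grip_width: 0.698
finger_force: 0.6
cmd [ 627.7 -140.    21. ]
t 14.75 p [ 627.9 -140.3   21. ] yaw 0.091 F [-2.1  0.2 -0.8] grip 0.7 tilt [0. 0.]
```

```bash
python3 -m pendant '[{"jaw":0.4,"linear":[-0.001,0,0],"angular":[0,0,0]},{"jaw":0.4,"linear":[-0.002,0,0],"angular":[0,0,0]},{"jaw":0.4,"linear":[-0.003,0,0],"angular":[0,0,0]},{"jaw":0.4,"linear":[-0.004,0,0],"angular":[0,0,0]},{"jaw":0.4,"linear":[-0.005,0,0],"angular":[0,0,0]},{"jaw":0.4,"linear":[-0.006,0,0],"angular":[0,0,0]},{"jaw":0.4,"linear":[-0.007,0,0],"angular":[0,0,0]},{"jaw":0.4,"linear":[-0.008,0,0],"angular":[0,0,0]},{"jaw":0.4,"linear":[-0.009,0,0],"angular":[0,0,0]},{"jaw":0.4,"linear":[-0.01,0,0],"angular":[0,0,0]}]'; python3 -c "
from h import *
did([-.01,0,0])"
```

```text
clock: 16.05
ee_pos: [629.7, -140.2, 21.0]
tool_rot: [-0.143, 3.138, 0.0]
ft_force: [-1.7, 0.0, 0.8]
grip_width: 0.704
finger_force: 1.3
cmd [ 629.7 -139.8   21. ]
t 16.05 p [ 629.7 -140.2   21. ] yaw 0.091 F [-1.7  0.   0.8] grip 0.7 tilt [0. 0.]
```

```bash
python3 -m pendant '[{"jaw":0.4,"linear":[-0.001,0,0],"angular":[0,0,0]},{"jaw":0.4,"linear":[-0.002,0,0],"angular":[0,0,0]},{"jaw":0.4,"linear":[-0.003,0,0],"angular":[0,0,0]},{"jaw":0.4,"linear":[-0.004,0,0],"angular":[0,0,0]},{"jaw":0.4,"linear":[-0.005,0,0],"angular":[0,0,0]},{"jaw":0.4,"linear":[-0.006,0,0],"angular":[0,0,0]},{"jaw":0.4,"linear":[-0.007,0,0],"angular":[0,0,0]},{"jaw":0.4,"linear":[-0.008,0,0],"angular":[0,0,0]},{"jaw":0.4,"linear":[-0.009,0,0],"angular":[0,0,0]},{"jaw":0.4,"linear":[-0.01,0,0],"angular":[0,0,0]}]'; python3 -c "
from h import *
did([-.01,0,0])
p=grab('wrist','w8')
print([ (world(p,d['at']).round(1),d['p']) for d in models.pinpoint('drawer_centre',p)[:1]])"
```

```text
clock: 17.3
ee_pos: [630.1, -140.2, 20.8]
tool_rot: [0.142, -3.135, 0.0]
ft_force: [-7.4, 0.5, 4.8]
grip_width: 0.7
finger_force: 3.6
cmd [ 631.7 -139.6   21. ]
t 17.3 p [ 630.1 -140.2   20.8] yaw 0.091 F [-7.4  0.5  4.8] grip 0.7 tilt [-0.003 -0.   ]
[(array([ 598.4, -128.5,   24.4]), 0.69)]
```

```bash
python3 -m pendant '[{"jaw":0.4,"linear":[0.07,0,0],"angular":[0,0,0]},{"jaw":0.4,"linear":[0.14,-0.01,0],"angular":[0,0,0]},{"jaw":0.4,"linear":[0.14,-0.025,0],"angular":[0,0,0]},{"jaw":0.4,"linear":[0.14,-0.04,0],"angular":[0,0,0]},{"jaw":0.4,"linear":[0.14,-0.07,0],"angular":[0,0,0]},{"jaw":0.4,"linear":[0.14,-0.12,0],"angular":[0,0,0]},{"jaw":0.4,"linear":[0.14,-0.18,0],"angular":[0,0,0]},{"jaw":0.4,"linear":[0.14,-0.23,0],"angular":[0,0,0]},{"jaw":0.4,"linear":[0.14,-0.26,0],"angular":[0,0,0]},{"jaw":0.4,"linear":[0.14,-0.27,0],"angular":[0,0,0]}]'; python3 -c "
from h import *
did([.14,-.27,0])
p=grab('wrist','w9')
print([ (world(p,d['at']).round(1),d['p']) for d in models.pinpoint('drawer_centre',p)[:1]+models.pinpoint('squaring_corner',p)[:1]])"
```

```text
clock: 18.65
ee_pos: [608.5, -197.0, 20.9]
tool_rot: [0.142, -3.138, 0.0]
ft_force: [-1.9, 4.1, 1.3]
grip_width: 0.701
finger_force: 1.4
cmd [ 608.7 -196.    20.9]
t 18.65 p [ 608.5 -197.    20.9] yaw 0.09 F [-1.9  4.1  1.3] grip 0.7 tilt [-0. -0.]
[(array([ 603. , -172. ,   24.1]), 0.81)]
```

```bash
python3 -m pendant '[{"jaw":0.4,"linear":[0,-0.02,0],"angular":[0,0,0]},{"jaw":0.4,"linear":[0,-0.04,0],"angular":[0,0,0]},{"jaw":0.4,"linear":[0,-0.05,0],"angular":[0,0,0]},{"jaw":0.4,"linear":[0,-0.053,0],"angular":[0,0,0]},{"jaw":0.4,"linear":[0,-0.056,0],"angular":[0,0,0]},{"jaw":0.4,"linear":[0,-0.059,0],"angular":[0,0,0]},{"jaw":0.4,"linear":[0,-0.062,0],"angular":[0,0,0]},{"jaw":0.4,"linear":[0,-0.064,0],"angular":[0,0,0]},{"jaw":0.4,"linear":[0,-0.066,0],"angular":[0,0,0]},{"jaw":0.4,"linear":[0,-0.068,0],"angular":[0,0,0]}]'; python3 -c "
from h import *
did([0,-.068,0])"
```

```text
clock: 20.05
ee_pos: [609.6, -207.1, 20.9]
tool_rot: [0.146, -3.137, -0.005]
ft_force: [-2.0, 7.7, 1.7]
grip_width: 0.702
finger_force: 4.0
cmd [ 610.  -209.5   20.9]
t 20.05 p [ 609.6 -207.1   20.9] yaw 0.093 F [-2.   7.7  1.7] grip 0.7 tilt [-0.001  0.003]
```

```bash
python3 -c "
from h import *
p=grab('wrist','w10')
cv2.imwrite('pics/w10b.png',cv2.resize(p['frame'][:,:,::-1],(800,600)))
print([ (world(p,d['at']).round(1),d['p']) for d in models.pinpoint('drawer_centre',p)[:1]+models.pinpoint('squaring_corner',p)[:1]+models.pinpoint('hook_post',p)[:1]])"
```

```text
[(array([ 602.4, -187. ,   25.2]), 0.62)]
```

View pics/w10b.png

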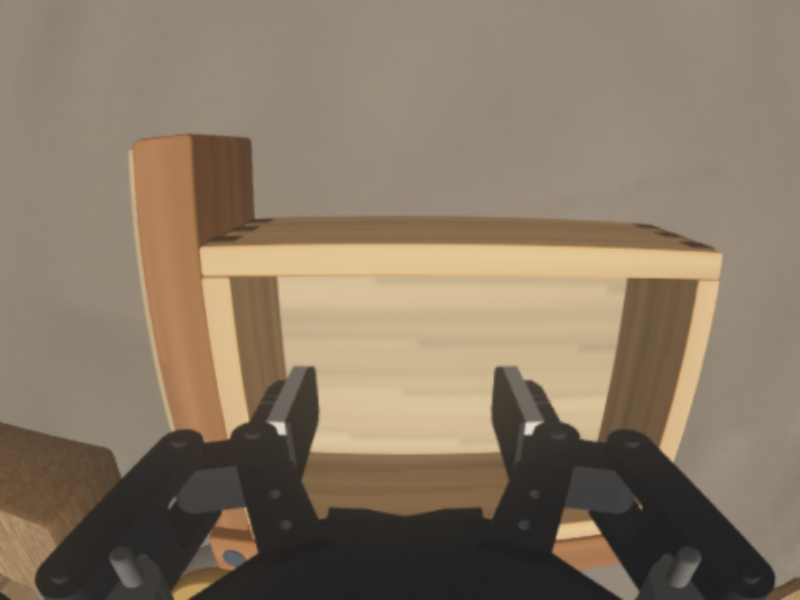

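Wrist picture: the drawer's short side lies against the short fence (column ~202, rows 245 to 450) with no gap. The long fence shows at the bottom (row ~550). Now I'll press gently again towards the long fence.

```bash
python3 -m pendant '[{"jaw":0.4,"linear":[0,0.01,0],"angular":[0,0,0]},{"jaw":0.4,"linear":[-0.04,0.012,0],"angular":[0,0,0]},{"jaw":0.4,"linear":[-0.08,0.012,0],"angular":[0,0,0]},{"jaw":0.4,"linear":[-0.11,0.012,0],"angular":[0,0,0]},{"jaw":0.4,"linear":[-0.12,0.012,0],"angular":[0,0,0]},{"jaw":0.4,"linear":[-0.126,0.012,0],"angular":[0,0,0]},{"jaw":0.4,"linear":[-0.13,0.012,0],"angular":[0,0,0]},{"jaw":0.4,"linear":[-0.134,0.012,0],"angular":[0,0,0]},{"jaw":0.4,"linear":[-0.138,0.012,0],"angular":[0,0,0]},{"jaw":0.4,"linear":[-0.142,0.012,0],"angular":[0,0,0]}]'; python3 -c "
from h import *
did([-.142,.012,0])"
```

```text
clock: 21.5
ee_pos: [635.9, -204.8, 20.6]
tool_rot: [0.142, -3.134, -0.001]
ft_force: [-6.6, 4.6, 3.3]
grip_width: 0.698
finger_force: 4.1
cmd [ 638.  -204.5   20.9]
t 21.5 p [ 635.9 -204.8   20.6] yaw 0.091 F [-6.6  4.6  3.3] grip 0.7 tilt [-0.005  0.   ]
```

```bash
python3 -m pendant '[{"jaw":0.4,"linear":[0.03,0.02,0],"angular":[0,0,0]},{"jaw":0.4,"linear":[0.07,0.05,0],"angular":[0,0,0]},{"jaw":0.4,"linear":[0.08,0.06,0],"angular":[0,0,0]},{"jaw":0.4,"linear":[0.08,0.06,-0.03],"angular":[0,0,0]},{"jaw":0.4,"linear":[0.08,0.06,-0.15],"angular":[0,0,0]},{"jaw":0.4,"linear":[0.08,0.06,-0.35],"angular":[0,0,0]},{"jaw":0.4,"linear":[0.08,0.06,-0.6],"angular":[0,0,0]},{"jaw":0.4,"linear":[0.3,0.06,-0.8],"angular":[0,0,0]},{"jaw":0.4,"linear":[0.5,0.06,-0.95],"angular":[0,0,0]},{"jaw":0.4,"linear":[0.6,0.06,-0.95],"angular":[0,0,0]}]'; python3 -c "
from h import *
did([.6,.06,-.95])
p=grab('wrist','w11')
for t in('drawer_centre','squaring_corner','hook_post'):
  for d in models.pinpoint(t,p)[:1]: print(t,world(p,d['at']).round(1),d['p'])
cv2.imwrite('pics/w11b.png',cv2.resize(p['frame'][:,:,::-1],(800,600)))"
```

```text
clock: 22.75
ee_pos: [517.2, -205.0, 214.0]
tool_rot: [-0.141, 3.134, -0.005]
ft_force: [0.5, 0.0, -0.2]
grip_width: 0.701
finger_force: 0.0
cmd [ 517.4 -203.5  210.9]
t 22.75 p [ 517.2 -205.   214. ] yaw 0.09 F [ 0.5  0.  -0.2] grip 0.7 tilt [ 0.004 -0.003]
drawer_centre [ 602.3 -186.6   23.4] 0.95
squaring_corner [ 657.8 -255.2    0.8] 0.73
hook_post [ 443.  -243.7   52.1] 0.76
```

View pics/w11b.png

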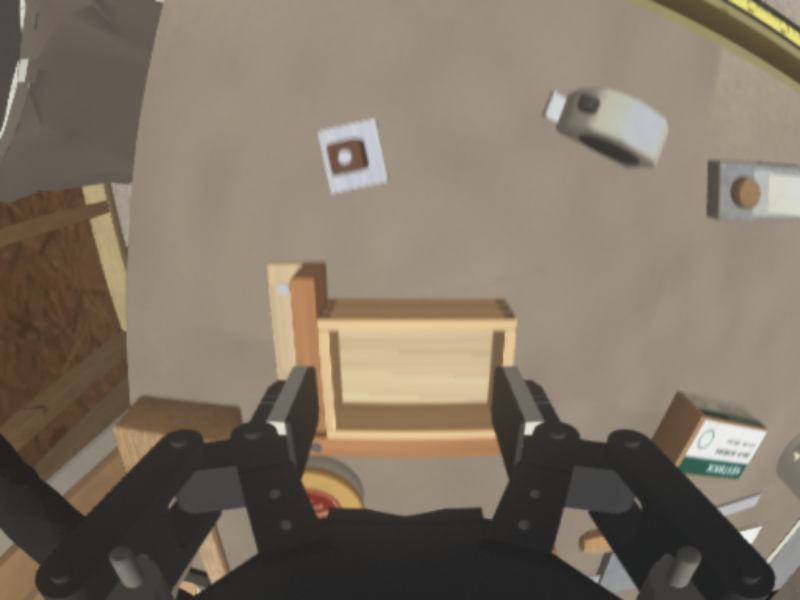

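Wrist view: the drawer sits flush in both fences. Its front edge is at row 320, the wall/long-fence seam at row ~437 and the fence back edge at ~456. The hook bridge corners are about (318,130), (376,118), (387,182) and (331,193), with the post top at (345,156).

```bash
python3 - <<'E'
from h import *
p=load("w11");k=1.5625
w=lambda u,v,z: watz(p,u/k,v/k,z).round(1)[:2]
q=np.array([w(u,v,34) for u,v in[(318,130),(376,118),(387,182),(331,193)]]);print(q.tolist(),q.mean(0))
for a,b in((0,1),(3,2),(0,3),(1,2)): d=q[b]-q[a];print(np.hypot(*d).round(1),np.arctan2(d[1],d[0]).round(3))
print("post top",w(345,157,72))
print("seam",w(340,440,50),w(495,437,50),"back",w(335,457,50),w(498,455,50))
print("drawer near edge",w(319,327,50),w(517,326,50))
st()
E
```

```text
[[428.5, -270.3], [418.0, -232.0], [460.7, -221.0], [471.0, -258.4]] [ 444.55  -245.425]
39.7 1.838
38.8 1.84
44.1 0.273
44.1 0.252
post top [ 445.1 -245.7]
seam [ 656.8 -242.2] [ 643.7 -121.6] back [ 674.4 -245.9] [ 661.4 -115.7]
drawer near edge [ 562.5 -259.9] [ 549.5 -121.8]
t 22.95 p [ 518.4 -204.1  211.4] yaw 0.091 F [ 0.8  0.2 -0.1] grip 0.7 tilt [ 0.002 -0.   ]
```

```bash
python3 - <<'E'
from h import *
d=json.load(open("cmd.json"));d["p"]=[518.2,-203.8,211];json.dump(d,open("cmd.json","w"))
plan(445,-245.6,100,.263);plan(445,-245.6,48)
E
```

```text
linear [0.3835, -0.1748, 0.555] angular [0.0, 0.0, -0.0547]
linear [0.0, -0.0001, 0.26] angular [0.0, 0.0, 0.0]
```

```bash
python3 -m pendant '[{"jaw":0.4,"linear":[0.1,-0.05,0.05],"angular":[0,0,-0.02]},{"jaw":0.4,"linear":[0.25,-0.12,0.15],"angular":[0,0,-0.04]},{"jaw":0.4,"linear":[0.35,-0.16,0.3],"angular":[0,0,-0.0547]},{"jaw":0.4,"linear":[0.3835,-0.1748,0.45],"angular":[0,0,-0.0547]},{"jaw":0.4,"linear":[0.3835,-0.1748,0.555],"angular":[0,0,-0.0547]},{"jaw":0.4,"linear":[0.3835,-0.1748,0.555],"angular":[0,0,-0.0547]},{"jaw":0.4,"linear":[0.3835,-0.1748,0.555],"angular":[0,0,-0.0547]},{"jaw":0.4,"linear":[0.3835,-0.1748,0.555],"angular":[0,0,-0.0547]},{"jaw":0.4,"linear":[0.3835,-0.1748,0.555],"angular":[0,0,-0.0547]},{"jaw":0.4,"linear":[0.3835,-0.1748,0.555],"angular":[0,0,-0.0547]}]'; python3 -c "
from h import *
d=json.load(open('cmd.json'));d['p'][2]=100;json.dump(d,open('cmd.json','w'));st()
p=grab('wrist','w12')
for d in models.pinpoint('hook_post',p)[:1]: print(world(p,d['at']).round(1),d['p'])"
```

```text
clock: 24.2
ee_pos: [444.5, -245.8, 100.4]
tool_rot: [-0.412, 3.114, -0.001]
ft_force: [-0.5, -0.3, 0.1]
grip_width: 0.697
finger_force: 0.0
t 24.2 p [ 444.5 -245.8  100.4] yaw 0.263 F [-0.5 -0.3  0.1] grip 0.7 tilt [ 0.001 -0.   ]
[ 443.3 -248.5   52. ] 0.85
```

```bash
python3 -m pendant '[{"jaw":0.4,"linear":[0,-0.004,0.1],"angular":[0,0,0]},{"jaw":0.4,"linear":[0,-0.004,0.2],"angular":[0,0,0]},{"jaw":0.4,"linear":[0,-0.004,0.25],"angular":[0,0,0]},{"jaw":0.0,"linear":[0,-0.004,0.26],"angular":[0,0,0]},{"jaw":-0.2,"linear":[0,-0.004,0.26],"angular":[0,0,0]},{"jaw":-0.4,"linear":[0,-0.004,0.26],"angular":[0,0,0]},{"jaw":-1,"linear":[0,-0.004,0.26],"angular":[0,0,0]},{"jaw":-1,"linear":[0,-0.004,0.26],"angular":[0,0,0]},{"jaw":-1,"linear":[0,-0.004,0.26],"angular":[0,0,0]},{"jaw":-1,"linear":[0,-0.004,0.26],"angular":[0,0,0]}]'; python3 -c "
from h import *
d=json.load(open('cmd.json'));d['p']=[444.7,-246.4,48];json.dump(d,open('cmd.json','w'));st()
plan(500,-230,140); plan(657,-182,140,.093)"
```

```text
clock: 25.55
ee_pos: [444.9, -246.7, 48.4]
tool_rot: [-0.412, 3.114, -0.001]
ft_force: [-0.7, -0.1, 5.9]
grip_width: 0.228
finger_force: 60.6
t 25.55 p [ 444.9 -246.7   48.4] yaw 0.263 F [-0.7 -0.1  5.9] grip 0.23 tilt [ 0.001 -0.001]
linear [-0.2883, 0.0073, -0.46] angular [0.0, 0.0, 0.0]
linear [-0.8204, 0.0276, 0.0] angular [0.0, 0.0, 0.0541]
```

```bash
python3 -m pendant '[{"jaw":-1,"linear":[0,0,-0.05],"angular":[0,0,0]},{"jaw":-1,"linear":[0,0,-0.15],"angular":[0,0,0]},{"jaw":-1,"linear":[0,0,-0.3],"angular":[0,0,0]},{"jaw":-1,"linear":[-0.1,0,-0.42],"angular":[0,0,0]},{"jaw":-1,"linear":[-0.2,0.005,-0.46],"angular":[0,0,0]},{"jaw":-1,"linear":[-0.2883,0.0073,-0.46],"angular":[0,0,0]},{"jaw":-1,"linear":[-0.2883,0.0073,-0.46],"angular":[0,0,0]},{"jaw":-1,"linear":[-0.2883,0.0073,-0.46],"angular":[0,0,0]},{"jaw":-1,"linear":[-0.2883,0.0073,-0.46],"angular":[0,0,0]},{"jaw":-1,"linear":[-0.2883,0.0073,-0.46],"angular":[0,0,0]}]'
python3 -m pendant '[{"jaw":-1,"linear":[-0.12,0,0],"angular":[0,0,0.01]},{"jaw":-1,"linear":[-0.28,0.01,0],"angular":[0,0,0.02]},{"jaw":-1,"linear":[-0.44,0.015,0],"angular":[0,0,0.03]},{"jaw":-1,"linear":[-0.6,0.02,0],"angular":[0,0,0.04]},{"jaw":-1,"linear":[-0.73,0.025,0],"angular":[0,0,0.0541]},{"jaw":-1,"linear":[-0.8,0.0276,0],"angular":[0,0,0.0541]},{"jaw":-1,"linear":[-0.8204,0.0276,0],"angular":[0,0,0.0541]},{"jaw":-1,"linear":[-0.8204,0.0276,0],"angular":[0,0,0.0541]},{"jaw":-1,"linear":[-0.8204,0.0276,0],"angular":[0,0,0.0541]},{"jaw":-1,"linear":[-0.8204,0.0276,0],"angular":[0,0,0.0541]}]'
python3 -c "
from h import *
st()
for n in('wrist','top','scene'):
  p=grab(n,'x'+n)
  for t in('drawer_centre','squaring_corner','hook_post'):
    for d in models.pinpoint(t,p)[:1]: print(n,t,world(p,d['at']).round(1),d['p'])"
```

```text
clock: 26.8
ee_pos: [499.1, -230.4, 139.8]
tool_rot: [0.411, -3.114, -0.0]
ft_force: [-0.2, 0.1, -0.2]
grip_width: 0.225
finger_force: 60.0
clock: 28.05
ee_pos: [656.2, -182.6, 140.0]
tool_rot: [0.145, -3.138, 0.0]
ft_force: [0.2, 0.4, -1.0]
grip_width: 0.223
finger_force: 59.9
t 28.05 p [ 656.2 -182.6  140. ] yaw 0.093 F [ 0.2  0.4 -1. ] grip 0.22 tilt [-0.001 -0.   ]
wrist drawer_centre [ 607.2 -188.9   23.7] 0.81
wrist hook_post [ 653.2 -183.   140.4] 0.9
top drawer_centre [ 608.7 -188.9   24.3] 0.69
top squaring_corner [ 658.8 -259.8   -2.6] 0.64
top hook_post [ 657.2 -177.5  145.1] 0.45
scene drawer_centre [ 603.6 -188.8   29.5] 0.86
scene squaring_corner [ 654.7 -257.2    6.1] 0.75
scene hook_post [ 658.8 -186.1  145.6] 0.56
```

```bash
python3 -m pendant '[{"jaw":-1,"linear":[-0.0075,0,0.05],"angular":[0,0,0]},{"jaw":-1,"linear":[-0.0075,0,0.11],"angular":[0,0,0]},{"jaw":-1,"linear":[-0.0075,0,0.16],"angular":[0,0,0]},{"jaw":-1,"linear":[-0.0075,0,0.19],"angular":[0,0,0]},{"jaw":-1,"linear":[-0.0075,0,0.195],"angular":[0,0,0]},{"jaw":-1,"linear":[-0.0075,0,0.2],"angular":[0,0,0]},{"jaw":-1,"linear":[-0.0075,0,0.205],"angular":[0,0,0]},{"jaw":-1,"linear":[-0.0075,0,0.21],"angular":[0,0,0]},{"jaw":-1,"linear":[-0.0075,0,0.215],"angular":[0,0,0]},{"jaw":-1,"linear":[-0.0075,0,0.22],"angular":[0,0,0]}]'; python3 -c "
from h import *
st()
p=grab('wrist','y1')
for t in('drawer_centre','hook_post'):
    for d in models.pinpoint(t,p)[:1]: print(t,world(p,d['at']).round(1),d['p'])"
```

```text
clock: 29.9
ee_pos: [658.3, -181.9, 96.0]
tool_rot: [-0.146, 3.138, 0.0]
ft_force: [0.3, 0.8, -1.4]
grip_width: 0.226
finger_force: 59.9
t 29.9 p [ 658.3 -181.9   96. ] yaw 0.093 F [ 0.3  0.8 -1.4] grip 0.23 tilt [0. 0.]
drawer_centre [ 605.9 -185.9   26.1] 0.77
hook_post [ 658.2 -179.3  101.2] 0.83
```

```bash
python3 -m pendant '[{"jaw":-1,"linear":[0,0,0.003],"angular":[0,0,0]},{"jaw":-1,"linear":[0,0,0.006],"angular":[0,0,0]},{"jaw":-1,"linear":[0,0,0.009],"angular":[0,0,0]},{"jaw":-1,"linear":[0,0,0.012],"angular":[0,0,0]},{"jaw":-1,"linear":[0,0,0.014],"angular":[0,0,0]},{"jaw":-1,"linear":[0,0,0.016],"angular":[0,0,0]},{"jaw":-1,"linear":[0,0,0.018],"angular":[0,0,0]},{"jaw":-1,"linear":[0,0,0.018],"angular":[0,0,0]},{"jaw":-1,"linear":[0,0,0.018],"angular":[0,0,0]},{"jaw":-1,"linear":[0,0,0.018],"angular":[0,0,0]}]'; python3 -c "
from h import *
st()"
```

```text
clock: 31.3
ee_pos: [658.3, -181.9, 92.4]
tool_rot: [-0.146, 3.138, 0.0]
ft_force: [0.4, 0.0, -1.4]
grip_width: 0.224
finger_force: 59.9
t 31.3 p [ 658.3 -181.9   92.4] yaw 0.093 F [ 0.4  0.  -1.4] grip 0.22 tilt [0. 0.]
```

```bash
python3 -m pendant '[{"jaw":-1,"linear":[0,0,0.015],"angular":[0,0,0]},{"jaw":-1,"linear":[0,0,0.03],"angular":[0,0,0]},{"jaw":-1,"linear":[0,0,0.045],"angular":[0,0,0]},{"jaw":-1,"linear":[0,0,0.06],"angular":[0,0,0]},{"jaw":-1,"linear":[0,0,0.075],"angular":[0,0,0]},{"jaw":-1,"linear":[0,0,0.09],"angular":[0,0,0]},{"jaw":-1,"linear":[0,0,0.1],"angular":[0,0,0]},{"jaw":-1,"linear":[0,0,0.107],"angular":[0,0,0]},{"jaw":-1,"linear":[0,0,0.112],"angular":[0,0,0]},{"jaw":-1,"linear":[0,0,0.115],"angular":[0,0,0]}]'; python3 -c "
from h import *
st()"
```

```text
clock: 32.55
ee_pos: [658.3, -181.9, 69.4]
tool_rot: [-0.146, 3.138, 0.0]
ft_force: [1.1, -0.9, -1.6]
grip_width: 0.221
finger_force: 59.9
t 32.55 p [ 658.3 -181.9   69.4] yaw 0.093 F [ 1.1 -0.9 -1.6] grip 0.22 tilt [0. 0.]
```

Free so far. Next, the last millimetre or so, until it touches.

```bash
python3 -m pendant '[{"jaw":-1,"linear":[0,0,0.002],"angular":[0,0,0]},{"jaw":-1,"linear":[0,0,0.004],"angular":[0,0,0]},{"jaw":-1,"linear":[0,0,0.006],"angular":[0,0,0]},{"jaw":-1,"linear":[0,0,0.007],"angular":[0,0,0]},{"jaw":-1,"linear":[0,0,0.008],"angular":[0,0,0]},{"jaw":-1,"linear":[0,0,0.008],"angular":[0,0,0]},{"jaw":-1,"linear":[0,0,0.008],"angular":[0,0,0]},{"jaw":-1,"linear":[0,0,0.008],"angular":[0,0,0]},{"jaw":-1,"linear":[0,0,0.008],"angular":[0,0,0]},{"jaw":-1,"linear":[0,0,0.008],"angular":[0,0,0]}]'; python3 -c "
from h import *
st()"
```

```text
clock: 33.8
ee_pos: [658.3, -181.9, 68.5]
tool_rot: [-0.146, 3.138, -0.0]
ft_force: [-1.9, -0.0, 5.2]
grip_width: 0.228
finger_force: 60.8
t 33.8 p [ 658.3 -181.9   68.5] yaw 0.093 F [-1.9 -0.   5.2] grip 0.23 tilt [ 0. -0.]
```

```bash
python3 -m pendant '[{"jaw":-0.3,"linear":[0,0,0],"angular":[0,0,0]},{"jaw":-0.1,"linear":[0,0,0],"angular":[0,0,0]},{"jaw":0.1,"linear":[0,0,0],"angular":[0,0,0]},{"jaw":0.2,"linear":[0,0,0],"angular":[0,0,0]},{"jaw":0.2,"linear":[0,0,-0.02],"angular":[0,0,0]},{"jaw":0.2,"linear":[0,0,-0.08],"angular":[0,0,0]},{"jaw":0.2,"linear":[0,0,-0.2],"angular":[0,0,0]},{"jaw":0.2,"linear":[0,0,-0.4],"angular":[0,0,0]},{"jaw":0.2,"linear":[0.2,0,-0.6],"angular":[0,0,0]},{"jaw":0.2,"linear":[0.3,0,-0.7],"angular":[0,0,0]}]'; python3 -c "
from h import *
st()
for n in('wrist','scene','top'):
  p=grab(n,'z'+n)
  for t in('drawer_centre','squaring_corner','hook_post','screw_box','block_plane','mug','tape_measure'):
    for d in models.pinpoint(t,p)[:1]: print(n,t,world(p,d['at']).round(1),d['p'])"
```

```text
clock: 35.05
ee_pos: [598.1, -187.9, 211.0]
tool_rot: [-0.146, 3.135, -0.002]
ft_force: [1.2, -0.6, -0.6]
grip_width: 0.604
finger_force: 0.0
t 35.05 p [ 598.1 -187.9  211. ] yaw 0.093 F [ 1.2 -0.6 -0.6] grip 0.6 tilt [ 0.003 -0.001]
wrist drawer_centre [ 604.5 -189.3   25.6] 0.81
wrist squaring_corner [ 6.587e+02 -2.550e+02  4.000e-01] 0.69
wrist hook_post [ 655.8 -180.7   69.3] 0.8
wrist screw_box [663.  115.8  -1.3] 0.58
wrist block_plane [416.4 127.9  -1.9] 0.69
wrist tape_measure [403.8 -69.6   3.3] 0.77
scene drawer_centre [ 604.  -190.4   29.9] 0.68
scene squaring_corner [ 658.4 -255.5    2.2] 0.59
scene hook_post [ 660.9 -183.4   74.1] 0.78
scene screw_box [669.4 116.9  -2.5] 0.78
scene block_plane [414.  122.1   7.3] 0.64
scene mug [713.2 305.5   1.3] 0.58
scene tape_measure [ 4.023e+02 -7.110e+01 -2.000e-01] 0.97
top drawer_centre [ 606.9 -185.7   24.9] 0.8
top squaring_corner [ 658.7 -259.    -3.2] 0.82
top hook_post [ 659.7 -177.8   73.5] 0.46
top screw_box [666.9 117.6  -1.7] 0.83
top block_plane [665.5 116.8  -3.4] 0.43
top mug [710.3 312.6  -0.8] 0.56
top tape_measure [401.2 -69.4  -3.1] 0.67
```

```bash
python3 -c "
from h import *
st();print(workorder.finish_job())"
```

```text
t 36.25 p [ 598.5 -187.5  207.8] yaw 0.093 F [-0.7  0.3  0.1] grip 0.61 tilt [0. 0.]
the job is handed in; nothing more can be done
None
```

The job is handed in at about 36 s: the drawer sits flush in both fences, the hook hangs fully down over fence and drawer wall near mid-drawer, nothing else appears to have moved, and the highest force I read on the drawer was about 9 N (forces were read only at the end of each move, not continuously).

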